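# Hold a probe centred in the port of a bench kiln

## Task

Pull the kiln's sprung shutter out by its tab until the line scribed across it has just come out from under the bridge, and let go of it; then take the round-handled probe out of the wooden block and lower its rod, upright, down the middle of the white ceramic bush until the ring on the rod is level with the bush's rim, without the probe ever touching the kiln. Finish while still holding the probe there, still and centred; leave the shutter at its mark and the other things on the bench alone.

Things in the scene. Friction and masses are not known exactly. Their poses are not given: they have to be found in the camera images.
- kiln: Fixed grey bench kiln, 220 (x) x 240 (y) x 100 mm to the top of its flat steel lid; origin under the middle of its base, its front (tab side) faces its -x. On the lid stands an aluminium bridge 60 (x) x 80 (y) mm, top 114 mm above the bench, centred 20 mm behind (+x of) the origin, with the white ceramic bush on top. The chamber beneath is hollow.
- port (a point): Centre of the mouth of the white ceramic bush, at its rim, 130 mm above the bench. Bush 36 mm outside; vertical bore 22 mm in diameter runs 22 mm down through bush and bridge; then the shutter (top 24 mm below the rim, 4 mm thick), a 34 mm hole in the lid and the empty chamber, its floor 104 mm below the rim. Axes as the kiln's.
- shutter (a joint): Metres the shutter is pulled out: 0 shut, stop at 0.065. Steel plate 50 mm wide sliding under the bridge to the kiln's front (-x). At 0.040 (the mark) its 30 mm hole is under the bush and the 3 mm line scribed across it has just come fully into view at the bridge's front edge. A 50 N/m spring pulls it shut but a 4.5 N friction brake keeps it where it is left (pulling takes 5 to 7 N).
- tab (a point): Middle of the upright dark steel tab on the shutter's front end, pinched from above with the fingers closing along the kiln's x: 12 (x) x 34 (y) mm, from 105 to 145 mm above the bench; this point is at 130 mm. Moves with the shutter: 85 mm in front of the port when shut, 125 mm at the mark. Below it lie the plate (top at 106 mm) and lid; the bridge is 55 mm behind it when shut.
- block: Fixed wooden block 60 (x) x 160 (y) x 100 mm high, origin under its middle; two vertical 16 mm through holes, 55 mm either side of the middle along its y. One holds the probe, the other the fid; which is which varies.
- probe: Probe thermometer, 161 mm long, about 90 g, standing in the block; origin at the tip, its z along the rod to the handle. Steel rod 8 mm in diameter, 95 mm long; then a round flange 34 mm in diameter, 6 mm thick, that rests on the block; then a round black handle 26 mm in diameter and 54 mm long (101 to 155 mm from the tip) with a small grey cap.
- probe_tip (a point): Tip of the probe's rod.
- probe_ring (a point): Centre of the dark ring round the probe's rod, 68 mm from the tip, 11 mm in diameter, 2 mm wide.
- probe_handle (a point): On the probe's axis, 130 mm from the tip: where to grip the handle.
- fid: Bystander: lead fid in the block's other hole; steel rod 10 mm, flat square-edged dark wooden handle 18 (x) x 44 (y) x 46 mm tall standing on the block. Origin at its tip.
- paint_jar: Bystander: small closed glass jar, 44 mm in diameter, 50 mm tall.
- came: Bystander: straight offcut of lead came, 160 x 10 x 11 mm, lying along its x, near the block.
- cutter: Bystander: brass-handled glass cutter, 130 mm long, lying along its x, near the block.
- glass_stack: Bystander: three glass offcuts stuck together, 70 x 60 x 12 mm.
- pliers: Bystander: steel pliers lying flat, 145 mm long, 14 mm thick.

How it is judged (in metres and radians):
On the way, in this order (a step that is already met when the one before it is completed fails the run):
1. the shutter is pulled out to its mark (40 mm, within 5 mm) and let go (value of joint shutter between 0.035 and 0.045 m and contact force between the fingers and kiln below 0.1 N), for 0.3 s.
2. the probe is lifted clear of the block by the gripper (height (world z) of probe_tip above 0.105 m and contact force between the fingers and probe above 1 N), for 0.1 s.
3. the rod's tip has gone 20 mm down the bore (z of probe_tip in the frame of port below -0.02 m and horizontal distance between probe_tip and port below 0.011 m), for 0.1 s.
At the end, for the whole second after the job is handed in: Gripper holds the probe still (under 15 mm/s), upright (0.09 rad), off the kiln; ring within 6 mm of the rim's height and 4 mm of the bore's axis, tip within 6 mm of the axis; shutter at 35 to 45 mm; fid and other bystanders within 15 mm of their starts (value of joint shutter between 0.035 and 0.045 m and horizontal distance between probe_ring and port below 0.004 m and horizontal distance between probe_tip and port below 0.006 m and z of probe_ring in the frame of port between -0.006 and 0.006 m and angle between probe's own z axis and vertical below 0.09 rad and contact force between the fingers and probe above 1 N and contact force between probe and kiln below 0.1 N and linear speed of probe below 0.015 m/s and distance of each of fid, paint_jar, came, cutter, glass_stack, pliers from where it was at the start of the episode below 0.015 m); the arm keeps its last pose, push and grip.
It fails at once if the probe touches the kiln, its bush or its shutter (contact force between probe and kiln above 0.3 N).
It fails at once if a bystander is moved more than 30 mm (distance of any of fid, paint_jar, came, cutter, glass_stack, pliers from where it was at the start of the episode above 0.03 m).
It also fails if it takes over 61 s, if anything falls off the work surface, if the arm or the gripper's body presses on something with over 40 N, if the wrist force passes 120 N, or if a joint passes its speed limit or range.

## Robot

A 7-joint arm with a two-finger parallel gripper is mounted at the origin on the work surface. World frame = base frame: x ahead of the robot, y to its left, z up, the work surface at z = 0. Lengths are in mm, angles in rad, forces in N, time in s.
With the tool pointing down it reaches from about 400 to 900 mm from the base axis. Payload 5.5 kg.
Tool frame: the origin (TCP) lies between the finger pads; the fingertips stand 22 mm ahead of it and the grasp point (between the pads) lies 3 mm ahead of it; z points along the fingers, y is the direction in which the jaws open and shut (so a half turn about z gives the same grasp; the last joint's range is limited). The gripper opens to 85 mm and grips with 20 to 120 N. Pads are 22 mm wide; open, the fingers measure 114 mm over their backs; the gripper's body (76 mm by 85 mm) begins 54 mm behind the grasp point. The pads swing forward as they close: fully open they stand 13 mm farther back than shut.
Start: joints at [1.475, 0.501, -0.427, 1.55, 0.221, 1.138, -0.21], TCP at [228.28, -608.595, 253.31] pointing down, gripper open.
Joint ranges: [-2.88, 2.88], [-0.31, 2.03], [-1.54, 1.56], [0.2, 2.42], [-1.41, 4.55], [0.19, 2.02], [-2.57, 2.57]. Speed limits (rad/s): [2.57, 2.57, 3.14, 3.14, 3.14, 3.14, 3.14].

## Interface

Orientations are given as a rotation vector (axis times angle).
In Python, from cell import sensors, camera, ticket, nets gives the robot as it stands. The module is installed in compiled form; this text tells all that it offers.
- The arm moves only by the tool move_arm, never from a script. Its argument "steps" is a list that holds one entry, the list of rows, each a list of 4 numbers: the shift along the world's x, y, z scaled (see below), then the turn about the world's z scaled (see below). A call has exactly 8 rows; each row shifts and turns the commanded pose from where the row before left it; what a row does not reach is not made up. The controller multiplies each number of a shift by 0.025 m and each number of a turn by 2 pi rad. A row lasts 1/12 s, in which the tool goes at most 41.7 mm and 7.16 degrees, less where a joint would pass 70% of its speed; a pose out of reach is approached as far as the arm can. A call with a number of a shift or a turn outside -1 to 1 is refused whole. A call with a gripper value outside its range is refused whole. "grip" is the finger opening in mm, from 0 to 85.4, set as the call begins (left out, the last holds). The fingers move at their own pace and stop on an object; "force" is the grip in N (left out, the last holds). Time passes only in rows, so rows that do not move let the fingers close, or fill a call up. It gives the time, the measured TCP pose, the force and the opening at its end, in the units of the state.
- sensors.observe(): the state, without advancing time (a new reading comes with each control period).
- camera(name): name is "scene" or "top"; returns a dict with "image" (480x640x3 uint8, red, green, blue), "z_map" (480x640 float32, mm along the optical axis (not along the pixel's ray), 0 where there is no reading), "fx", "fy", "cx", "cy" (pixels), "distortion" ([k1, k2, p1, p2, k3] as OpenCV has them; the pictures are not rectified), "rvec" (rotation vector, rad) and "tvec" (3), from world to camera coordinates, as OpenCV has them. Camera axes: x right, y down, z forward; pixel columns grow to the right and rows downward; lengths in mm; the calibration is good to about 2 mm. A picture is of the moment at which its call begins.
- ticket.close_job(): hands the job in, once; it reports no verdict.
Trained networks look in the newest picture that a camera, given by its name, has taken for a name from the list of things; names that differ only in an ending like _2 or _b are one class to them, and where a whole thing is asked for, a point or a joint stands for the part that bears it (a point fixed in the world has none). Each returns a list of dicts, best first, with "score" (0 to 1); they miss things now and then, are a little off and sometimes report something else, mostly with a low value. They report only what shows in the picture. A call takes as long as a camera call.
- nets.regions_of(camera, target): "mask" (480x640 bool, what is visible of it) and "rect" ([left, top, width, height] in pixels, round what is visible of it).
The state is a dict: "clock": time; "qpos": joint angles; "qd": joint speeds; "tau": joint torques, N m; "position": TCP position; "tool_rot": TCP orientation; "wrist_force": force on the tool from outside, world axes, zero at the start; "wrist_torque": the same for the moment, N m; "finger_gap": opening from 0.0 (shut) to 1.0 (fully open).
Only numpy, scipy, OpenCV 4.12 (cv2) and the standard library are available. Lean on these libraries where they do the work, as an engineer would, in place of code of your own. Each camera call takes 0.05 s, during which the arm holds its last target. There are 200 camera calls.

## Working session

There is one attempt and no reset: what is moved stays moved. The work goes in short steps, Python scripts to look and compute and a tool call to move; the robot and the scene stay as the last step left them, time stands still between calls to the robot, and variables do not carry over. Pictures are saved under pics/ and viewed, about 8 in all and at most 12, crops included, and the job is handed in when it is done.

Besides the shell and the picture viewer there is one more tool, called as a command line: name --argument value ..., lists and objects as JSON in quotes. move_arm: Moves the arm, as the interface text tells. Its arguments: {"type":"object","properties":{"steps":{"type":"array"},"grip":{"type":"number"},"force":{"type":"number"}},"required":["steps"]}

```bash
mkdir -p pics; cat > h.py <<'E'
import numpy as np, cv2
from cell import sensors, camera, ticket, nets
def R(c): return cv2.Rodrigues(np.array(c["rvec"],float))[0]
def K(c): return np.array([[c["fx"],0,c["cx"]],[0,c["fy"],c["cy"]],[0,0,1.]])
def ray(c,uv):
    p=cv2.undistortPoints(np.array(uv,float).reshape(-1,1,2),K(c),np.array(c["distortion"],float)).reshape(-1,2)
    return np.c_[p,np.ones(len(p))]
def cloud(c,mask):
    v,u=np.where(mask&(c["z_map"]>0)); z=c["z_map"][v,u]
    return (ray(c,np.c_[u,v])*z[:,None]-np.array(c["tvec"]).ravel())@R(c)
def onplane(c,uv,h):
    r=ray(c,uv)@R(c); o=-R(c).T@np.array(c["tvec"]).ravel()
    return o+r*((h-o[2])/r[:,2])[:,None]
def proj(c,P): return cv2.projectPoints(np.array(P,float).reshape(-1,1,3),np.array(c["rvec"],float),np.array(c["tvec"],float),K(c),np.array(c["distortion"],float))[0].reshape(-1,2)
def save(c,n,box=None,s=1):
    im=c["image"][...,::-1]
    if box: l,t,r,b=box; im=im[t:b,l:r]
    cv2.imwrite("pics/"+n,cv2.resize(im,None,fx=s,fy=s,interpolation=cv2.INTER_CUBIC))
E
python3 - <<'E'
from h import *
print(sensors.observe())
ims=[]
for n in("scene","top"):
    c=camera(n); save(c,n+"0.png"); print(n,-R(c).T@np.array(c["tvec"]).ravel(),c["fx"])
    for t in("kiln","tab","shutter","block","probe","probe_handle","fid","paint_jar","came","cutter","glass_stack","pliers"):
        for r in nets.regions_of(n,t)[:2]:
            p=cloud(c,r["mask"]); print(t,round(r["score"],2),r["rect"],np.percentile(p,[2,50,98],axis=0).round().tolist() if len(p) else None)
E
```

```text
{'clock': 0.0, 'qpos': array([ 1.47518777,  0.50185867, -0.42680123,  1.55144057,  0.22079852,
        1.13827516, -0.21030789]), 'qd': array([ 1.12776110e-05, -1.48201795e-03, -1.49751236e-03, -1.26304972e-03,
       -1.96545058e-03, -3.12854255e-04, -3.30821011e-04]), 'tau': array([ 8.76546528e-04, -5.69513690e+01, -5.81615567e+00, -2.80939382e+01,
        1.06391960e-02,  1.18792680e-02, -1.76877990e-05]), 'position': array([ 227.99393154, -608.02008842,  252.2573173 ]), 'tool_rot': array([-3.08927952e+00, -5.60338639e-01,  4.13474071e-04]), 'wrist_force': array([-0.42622539,  1.06429038, -1.04465287]), 'wrist_torque': array([ 0.02478482, -0.0359716 , -0.0004796 ]), 'finger_gap': 1.000949299004202}
scene [1092.17009217 -167.68758013  779.79150152] 484.2742610300861
kiln 0.94 [54.8, 266.5, 188.4, 181.9] [[491.0, -343.0, 19.0], [637.0, -233.0, 100.0], [708.0, -112.0, 128.0]]
tab 0.88 [114.9, 280.7, 58.8, 110.2] [[515.0, -251.0, 100.0], [558.0, -226.0, 106.0], [683.0, -201.0, 145.0]]
tab 0.28 [314.7, 185.0, 15.3, 34.6] [[470.0, 149.0, 103.0], [486.0, 158.0, 137.0], [492.0, 174.0, 166
[... 2176 characters left out ...]
0, 248.0, 105.0], [449.0, 266.0, 145.0], [461.0, 287.0, 149.0]]
paint_jar 0.96 [318.9, 177.1, 24.6, 18.0] [[647.0, 74.0, 9.0], [662.0, 93.0, 49.0], [685.0, 111.0, 53.0]]
came 0.56 [231.2, 185.4, 5.4, 73.9] [[521.0, 283.0, 0.0], [591.0, 288.0, 10.0], [673.0, 294.0, 15.0]]
cutter 0.73 [482.8, 167.6, 31.8, 87.5] [[510.0, -250.0, 102.0], [561.0, -224.0, 106.0], [680.0, -201.0, 146.0]]
cutter 0.6 [338.7, 205.6, 5.9, 65.2] [[500.0, 62.0, -3.0], [554.0, 72.0, 13.0], [623.0, 80.0, 18.0]]
glass_stack 0.69 [244.4, 161.7, 44.6, 41.3] [[650.0, 189.0, 1.0], [684.0, 226.0, 10.0], [723.0, 264.0, 15.0]]
pliers 0.64 [138.8, 217.6, 30.5, 72.2] [[463.0, 426.0, -2.0], [520.0, 446.0, 12.0], [597.0, 477.0, 17.0]]
```

```bash
python3 - <<'E'
from h import *
c=camera("scene"); save(c,"s1.png",(40,160,440,460),2)
c=camera("top"); save(c,"t1.png",(200,130,600,430),2)
E
```

```text
(no output)
```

View pics/s1.png

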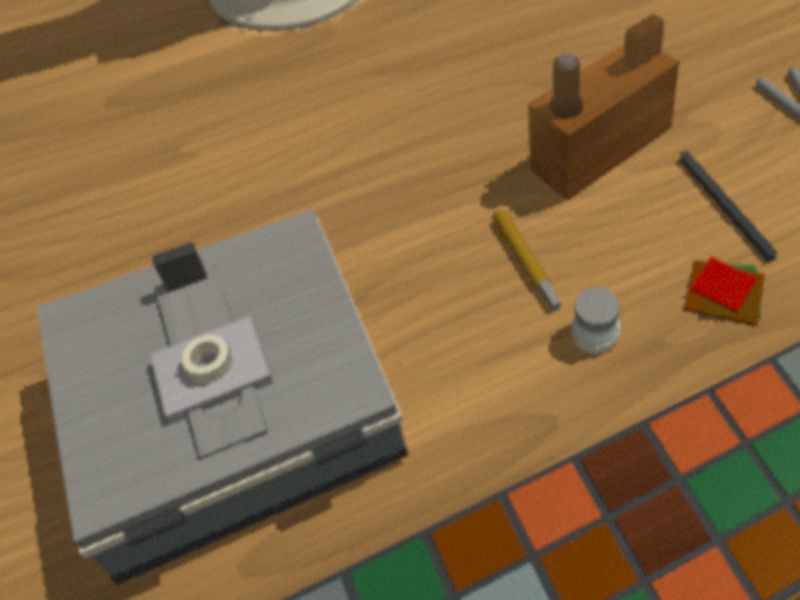

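View pics/t1.png

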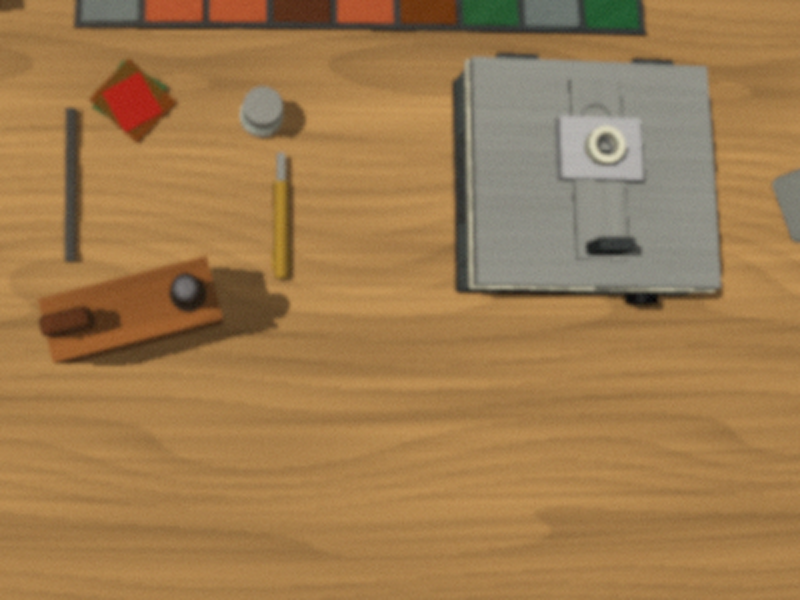

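```bash
cat > m.py <<'E'
from h import *
def sel(P,lo,hi,c,r): return P[(P[:,2]>lo)&(P[:,2]<hi)&(np.hypot(P[:,0]-c[0],P[:,1]-c[1])<r)]
def circ(P):
    A=np.c_[2*P[:,:2],np.ones(len(P))]; s=np.linalg.lstsq(A,(P[:,:2]**2).sum(1),rcond=None)[0]
    return s[:2],np.sqrt(s[2]+s[:2]@s[:2])
E
python3 - <<'E'
from m import *
full=np.ones((480,640),bool)
for n in("scene","top"):
    c=camera(n); P=cloud(c,full)
    print(n)
    L=sel(P,93,120,(600,-225),190); r=cv2.minAreaRect(L[:,:2].astype(np.float32)); print("lid",r,np.median(L[:,2]))
    B=sel(P,124,140,(605,-225),45); print("bush",len(B),B.min(0),B.max(0),np.median(B,0),cv2.minEnclosingCircle(B[:,:2].astype(np.float32)))
    B=sel(P,108,119,(605,-225),60); print("bridge",cv2.minAreaRect(B[:,:2].astype(np.float32)),np.median(B[:,2]))
    T=sel(P,138,155,(525,-225),40); print("tab",len(T),cv2.minAreaRect(T[:,:2].astype(np.float32)),T[:,2].max())
    k=sel(P,155,175,(475,162),40);print("cap",len(k),k.mean(0),cv2.minEnclosingCircle(k[:,:2].astype(np.float32)))
    k=sel(P,95,104,(460,215),120);print("block",cv2.minAreaRect(k[:,:2].astype(np.float32)))
    im=cv2.cvtColor(c["image"],cv2.COLOR_RGB2HSV)
    u=proj(c,[[605,-225,130]])[0].round().astype(int); print("bushpx",u)
    # bush ring by colour
    for d in(range(-26,27,2)): 
        print(c["image"][u[1],u[0]+d].tolist(),end=' ')
    print()
E
```

```text
scene
lid ((594.4502563476562, -226.51943969726562), (240.50778198242188, 223.5615997314453), 89.12848663330078) 99.96687584337789
bush 286 [ 596.6515306  -244.58801244  124.015977  ] [ 633.40316053 -208.72429902  132.35296674] [ 616.88579247 -226.79778375  128.70648298] ((614.7166137695312, -225.5839080810547), 19.13275146484375)
bridge ((610.3641357421875, -226.5537872314453), (80.94274139404297, 99.73357391357422), 89.12130737304688) 113.38785895282837
tab 172 ((519.8968505859375, -224.64488220214844), (13.607918739318848, 34.278690338134766), 0.5193780064582825) 147.01341170399925
cap 120 [481.18143911 160.75948758 161.38536808] ((478.93450927734375, 161.23968505859375), 13.708744049072266)
block ((463.07861328125, 216.07264709472656), (63.253448486328125, 162.3731689453125), 15.091277122497559)
bushpx [141 331]
[133, 135, 126] [134, 133, 126] [131, 131, 122] [133, 131, 121] [100, 100, 93] [120, 120, 114] [137, 136, 128] [147, 146, 140] [159, 154, 153] [169, 163, 155] [196, 189, 166] [205, 198, 169] [183, 175, 153] [147, 142, 122] [130, 125, 109] [133, 129, 111] [166, 160, 140] [
[... 711 characters left out ...]
89.05166625976562) 148.71118697295415
cap 161 [476.3387403  162.85413707 162.85342216] ((476.320556640625, 163.18447875976562), 12.679669380187988)
block ((463.697265625, 216.06231689453125), (60.988128662109375, 159.5778045654297), 15.127766609191895)
bushpx [503 206]
[134, 132, 124] [121, 120, 116] [165, 164, 162] [182, 179, 176] [181, 178, 174] [181, 177, 174] [179, 177, 173] [175, 172, 166] [146, 143, 129] [159, 159, 137] [211, 209, 183] [197, 194, 168] [131, 130, 113] [112, 111, 99] [126, 122, 111] [176, 172, 151] [211, 207, 180] [181, 177, 153] [142, 141, 136] [173, 172, 170] [175, 172, 170] [174, 172, 168] [136, 134, 130] [140, 140, 131] [143, 143, 135] [140, 141, 131] [144, 144, 136]
```

move_arm --steps '[[[0.75,0.98,0,0.0119],[0.75,0.98,0,0.0119],[0.75,0.98,0,0.0119],[0.75,0.98,0,0.0119],[0.75,0.98,0,0.0119],[0.75,0.98,0,0.0119],[0.75,0.98,0,0.0119],[0.75,0.98,0,0.0119]]]' --grip 45 --force 40

```text
clock: 2.17
position: [379.0, -411.4, 253.6]
tool_rot: [2.786, 1.451, -0.0]
wrist_force: [-0.8, -1.3, 0.7]
finger_gap: 0.524
```

move_arm --steps '[[[0.8,0.98,0,0.0119],[0.8,0.98,0,0.0119],[0.8,0.98,0,0.0119],[0.8,0.98,0,0.0119],[0.8,0.98,0,0.0119],[0.8,0.98,0,0.0119],[0.8,0.98,0,0.0119],[0,0,0,0.0119]]]'

```text
clock: 2.83
position: [522.7, -233.5, 254.4]
tool_rot: [2.224, 2.218, 0.009]
wrist_force: [0.3, 0.4, 0.2]
finger_gap: 0.527
```

move_arm --steps '[[[-0.08,0.18,-0.4,-0.001],[-0.07,0.18,-0.5,-0.001],[0,0,-0.6,0],[0,0,-0.7,0],[0,0,-0.7,0],[0,0,-0.7,0],[0,0,-0.6,0],[0,0,-0.5,0]]]'

```text
clock: 3.5
position: [512.6, -233.2, 133.7]
tool_rot: [-2.256, -2.184, 0.003]
wrist_force: [-1.0, -0.0, 0.9]
finger_gap: 0.526
```

```bash
python3 - <<'E'
from h import *
c=camera("scene"); save(c,"s2.png",(60,210,260,360),3)
print(sensors.observe()["position"])
E
```

```text
[ 511.50474614 -232.66594267  131.76686787]
```

View pics/s2.png

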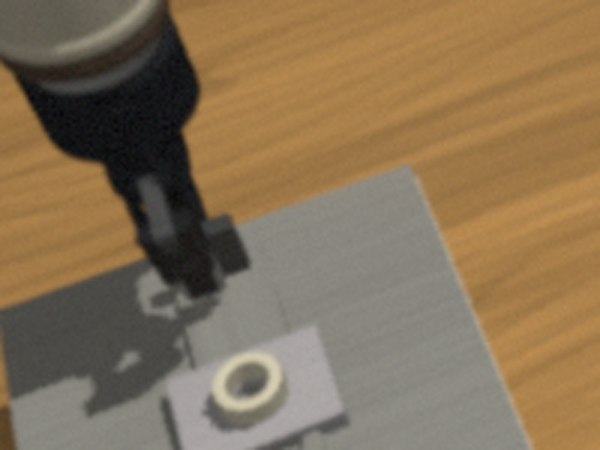

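move_arm --steps '[[[0.12,0.16,0.08,0.0014],[0.12,0.16,0.06,0.0014],[0,0,0,0],[0,0,0,0],[0,0,0,0],[0,0,0,0],[0,0,0,0],[0,0,0,0]]]'

```text
clock: 4.22
position: [520.5, -224.3, 139.4]
tool_rot: [2.233, 2.209, -0.0]
wrist_force: [-0.2, 0.2, 0.0]
finger_gap: 0.528
```

```bash
python3 - <<'E'
from m import *
for i in range(4):
    c=camera("top"); s=sensors.observe(); print(s["position"].round(1),s["tool_rot"].round(3),s["wrist_force"].round(1))
E
```

```text
[ 520.4 -224.3  139.4] [ 2.233  2.209 -0.   ] [0.1 0.4 0.1]
[ 520.4 -224.2  139.3] [ 2.233  2.209 -0.   ] [ 0.1 -0.5 -0.5]
[ 520.4 -224.2  139.3] [-2.233 -2.209  0.   ] [0.2 0.1 1.2]
[ 520.5 -224.2  139.3] [-2.233 -2.209  0.   ] [0.2 0.1 0.4]
```

move_arm --steps '[[[0,0,-0.1,0],[0,0,0,0],[0,0,0,0],[0,0,0,0],[0,0,0,0],[0,0,0,0],[0,0,0,0],[0,0,0,0]]]' --grip 0 --force 60

```text
clock: 5.08
position: [520.1, -224.1, 136.6]
tool_rot: [-2.233, -2.209, 0.001]
wrist_force: [-1.9, 0.8, -0.3]
finger_gap: 0.127
```

```bash
python3 - <<'E'
from m import *
c=camera("top"); s=sensors.observe(); print(s["position"].round(1),s["finger_gap"],s["wrist_force"].round(1))
E
```

```text
[ 520.1 -224.1  136.6] 0.13259858178958453 [-2.4  0.4 -0. ]
```

move_arm --steps '[[[-0.15,0,0,0],[-0.2,0.005,0,0],[-0.25,0.005,0,0],[-0.25,0.005,0,0],[-0.2,0.005,0,0],[-0.15,0,0,0],[0,0,0,0],[0,0,0,0]]]'

```text
clock: 5.8
position: [491.1, -223.5, 136.7]
tool_rot: [2.232, 2.209, 0.002]
wrist_force: [3.5, -0.1, -7.3]
finger_gap: 0.131
```

```bash
python3 - <<'E'
from m import *
for i in range(2): c=camera("top"); s=sensors.observe(); print(s["position"].round(1),s["finger_gap"],s["wrist_force"].round(1))
E
```

```text
[ 491.1 -223.5  136.7] 0.13222823731880476 [ 4.5  0.1 -7.4]
[ 491.1 -223.5  136.7] 0.1295688843253862 [ 5.3  0.7 -8.2]
```

move_arm --steps '[[[0,0,0,0],[0,0,0,0],[0,0,0,0],[0,0,0,0],[0,0,0,0],[0,0,0.3,0],[0,0,0.7,0],[0,0,1,0]]]' --grip 45

```text
clock: 6.57
position: [489.1, -223.0, 186.2]
tool_rot: [-2.23, -2.207, 0.002]
wrist_force: [0.0, -0.2, 0.5]
finger_gap: 0.529
```

move_arm --steps '[[[0,0.5,1,0],[0,1,1,0],[0,1,1,0],[0,1,1,0],[0,1,0,0],[0,1,0,0],[0,1,0,0],[0,0.5,0,0]]]'

```text
clock: 7.23
position: [490.3, -44.9, 288.0]
tool_rot: [2.228, 2.213, 0.001]
wrist_force: [0.0, 1.1, -0.0]
finger_gap: 0.529
```

```bash
python3 - <<'E'
from m import *
full=np.ones((480,640),bool)
for n in("scene","top"):
    c=camera(n); P=cloud(c,full)
    T=sel(P,138,155,(490,-225),45); print("tab",len(T),cv2.minAreaRect(T[:,:2].astype(np.float32)))
    if n=="top": save(c,"t3.png",(440,150,560,270),5)
    else: save(c,"s3.png",(60,230,260,380),4)
print(sensors.observe()["position"])
E
```

```text
tab 160 ((491.4159240722656, -223.901611328125), (14.343634605407715, 34.17184829711914), 0.3045407235622406)
tab 0 ((0.0, 0.0), (0.0, 0.0), 0.0)
[490.48373169 -45.46658566 287.77644688]
```

View pics/t3.png

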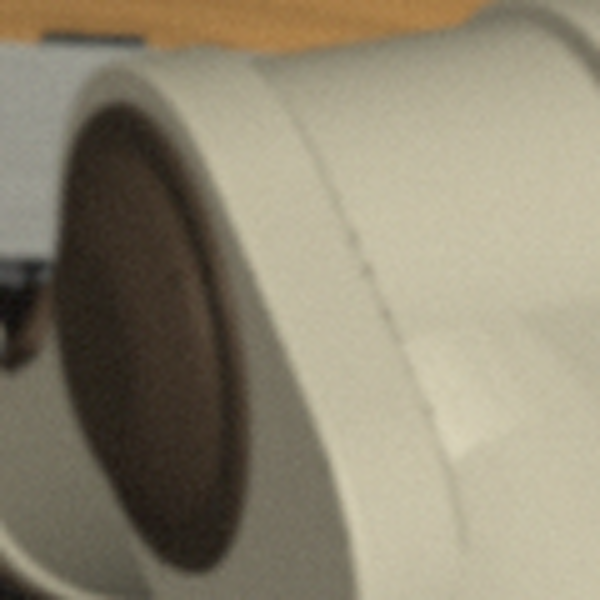

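View pics/s3.png

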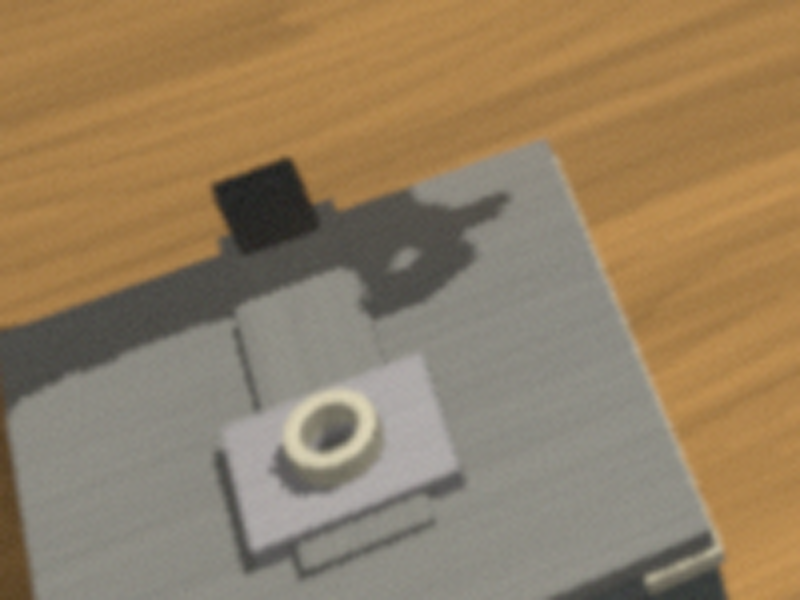

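move_arm --steps '[[[-0.06,0.9,-0.2,0],[-0.06,1,-0.3,0],[-0.08,1,-0.5,0],[-0.08,1,-0.5,0],[-0.08,1,-0.5,0],[-0.08,1,-0.5,0],[-0.06,1,-0.5,0],[-0.02,1,-0.4,0]]]' --grip 80

```text
clock: 8.0
position: [477.6, 148.3, 201.0]
tool_rot: [2.235, 2.207, -0.002]
wrist_force: [0.2, -0.2, 0.1]
finger_gap: 0.94
```

move_arm --steps '[[[0,0.3,0,0],[0,0.1,0,0],[0,0,0,0],[0,0,0,0],[0,0,0,0],[0,0,0,0],[0,0,0,0],[0,0,0,0]]]'

```text
clock: 8.67
position: [477.8, 158.1, 202.0]
tool_rot: [2.234, 2.208, 0.0]
wrist_force: [0.0, 0.0, -0.2]
finger_gap: 0.936
```

```bash
python3 - <<'E'
from m import *
full=np.ones((480,640),bool)
c=camera("top"); P=cloud(c,full)
T=sel(P,138,155,(490,-225),45); print("tab",len(T),cv2.minAreaRect(T[:,:2].astype(np.float32)))
B=sel(P,124,140,(614,-226),30); print("bush",cv2.minEnclosingCircle(B[:,:2].astype(np.float32)))
save(c,"t4.png",(440,150,560,270),5)
s=sensors.observe(); print(s["position"].round(1),s["tool_rot"])
E
```

```text
tab 132 ((489.3916015625, -223.1404266357422), (34.746517181396484, 11.35407829284668), 89.81538391113281)
bush ((613.36669921875, -226.59100341796875), 18.58089256286621)
[477.7 158.3 202. ] [2.23382326e+00 2.20839902e+00 1.15728152e-04]
```

View pics/t4.png

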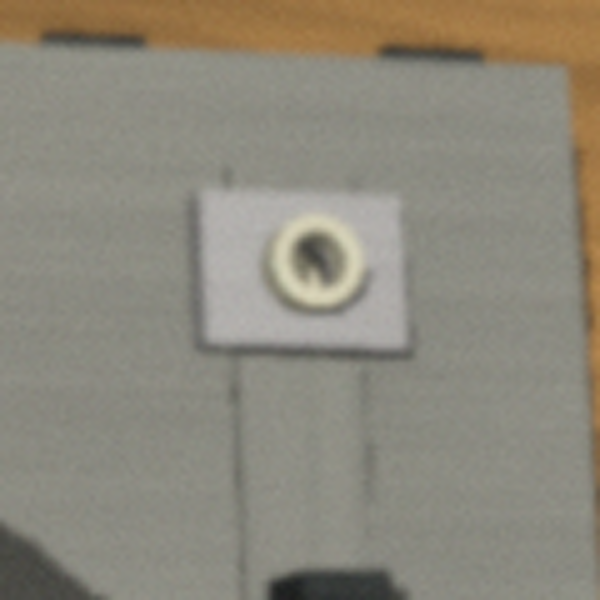

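move_arm --steps '[[[0,0.16,0,0],[0,0,-0.3,0],[0,0,-0.5,0],[0,0,-0.6,0],[0,0,-0.6,0],[0,0,-0.5,0],[0,0,0,0],[0,0,0,0]]]'

```text
clock: 9.38
position: [476.6, 163.0, 138.2]
tool_rot: [-2.231, -2.209, 0.003]
wrist_force: [0.4, 0.3, -0.6]
finger_gap: 0.936
```

move_arm --steps '[[[0,0,0,0],[0,0,0,0],[0,0,0,0],[0,0,0,0],[0,0,0,0],[0,0,0,0],[0,0,0,0],[0,0,0,0]]]' --grip 0 --force 60

```text
clock: 10.05
position: [478.0, 163.0, 140.0]
tool_rot: [2.233, 2.209, 0.001]
wrist_force: [-1.4, -0.7, 6.7]
finger_gap: 0.288
```

move_arm --steps '[[[0,0,0.2,0],[0,0,0.5,0],[0,0,0.9,0],[0,0,1,0],[0,0,1,0],[0,0,1,0],[0,0,1,0],[0,0,0.6,0]]]'

```text
clock: 10.72
position: [478.0, 163.7, 297.7]
tool_rot: [2.231, 2.209, 0.004]
wrist_force: [1.2, -0.1, -0.8]
finger_gap: 0.289
```

move_arm --steps '[[[0.1,-0.3,0.2,0],[0.2,-0.6,0,0],[0.3,-0.8,0,0],[0.4,-0.9,0,0],[0.4,-0.9,0,0],[0.4,-0.9,0,0],[0.4,-0.9,0,0],[0.4,-0.9,0,0]]]'

```text
clock: 11.38
position: [542.3, 5.9, 298.7]
tool_rot: [-2.233, -2.209, 0.002]
wrist_force: [-0.0, 0.2, -1.3]
finger_gap: 0.291
```

move_arm --steps '[[[0.4,-1,0,0],[0.4,-1,0,0],[0.4,-1,0,0],[0.4,-1,0,0],[0.4,-1,0,0],[0.4,-0.9,0,0],[0.2,-0.6,0,0],[0.1,-0.4,0,0]]]'

```text
clock: 12.05
position: [609.7, -167.6, 298.3]
tool_rot: [-2.235, -2.206, 0.001]
wrist_force: [-0.4, -0.8, -1.1]
finger_gap: 0.294
```

move_arm --steps '[[[0,0,0,0],[0,0,0,0],[0,0,0,0],[0,0,0,0],[0,0,0,0],[0,0,0,0],[0,0,0,0],[0,0,0,0]]]'

```text
clock: 12.72
position: [610.0, -164.3, 299.4]
tool_rot: [2.233, 2.21, 0.0]
wrist_force: [-0.4, 0.1, -1.1]
finger_gap: 0.29
```

move_arm --steps '[[[0.04,-0.4,0,0],[0.04,-0.6,0,0],[0.04,-0.7,0,0],[0.04,-0.5,0,0],[0,-0.3,0,0],[0,0,0,0],[0,0,0,0],[0,0,0,0]]]'

```text
clock: 13.38
position: [614.1, -226.0, 299.3]
tool_rot: [-2.232, -2.21, -0.001]
wrist_force: [-0.3, 0.5, -0.5]
finger_gap: 0.288
```

```bash
python3 - <<'E'
from m import *
full=np.ones((480,640),bool)
for n in("scene","top"):
    c=camera(n); P=cloud(c,full)
    s=sensors.observe(); print(s["position"].round(1))
    for lo in range(140,320,10):
        k=sel(P,lo,lo+10,(614,-226),40)
        if len(k): print(lo,len(k),k.min(0).round(1),k.max(0).round(1))
    B=sel(P,124,140,(614,-226),30); print("bush",cv2.minEnclosingCircle(B[:,:2].astype(np.float32)))
    print(proj(c,[[614,-226.6,z] for z in (130,164,232,263)]).round(1).tolist())
    if n=="scene": save(c,"s5.png",(60,180,260,380),3)
E
```

```text
[ 614.2 -225.7  299.5]
160 8 [ 614.5 -228.   163.9] [ 618.6 -223.7  169.3]
170 24 [ 611.8 -229.2  170.2] [ 617.9 -221.9  180. ]
180 25 [ 614.7 -229.3  180.3] [ 619.2 -222.   189.8]
190 23 [ 614.2 -229.1  190. ] [ 618.2 -221.9  199.9]
200 27 [ 614.1 -229.2  200. ] [ 618.1 -222.1  209.6]
210 27 [ 614.  -229.9  210.4] [ 618.8 -222.   219.4]
220 29 [ 613.6 -229.8  220.2] [ 618.7 -222.1  228.5]
230 40 [ 611.9 -231.1  230.3] [ 619.2 -220.6  239.3]
240 15 [ 614.2 -229.   240.6] [ 618.2 -222.2  244.3]
250 16 [ 619.4 -241.7  258.4] [ 629.7 -211.4  260. ]
260 204 [ 604.6 -242.8  260.1] [ 631.6 -208.7  269.7]
270 28 [ 611.  -236.7  270.5] [ 634.1 -213.   279.7]
280 81 [ 597.2 -236.2  280.3] [ 640.2 -213.1  290. ]
290 112 [ 594.3 -236.8  290.3] [ 641.1 -213.3  300. ]
300 61 [ 596.2 -232.6  300.1] [ 640.8 -213.2  309.8]
310 8 [ 612.7 -214.1  311.5] [ 634.5 -212.3  319.4]
bush ((614.9573974609375, -226.64340209960938), 18.81471061706543)
[[141.5, 336.1], [135.4, 324.0], [121.8, 297.1], [114.9, 283.4]]
[ 614.2 -225.6  299.5]
160 3 [ 610.4 -225.9  167.8] [ 614.5 -222.8  169.5]
170 9 [ 609.7 -225.2  170.9] [ 616.4 -222.1  179.8]
180 8 [ 609.3 -225.4  181.6] [ 615.5 -221.1  188.9]
190 11 [ 609.5 -224.5  191.8] [ 614.1 -220.6  198.7]
200 12 [ 608.3 -227.2  203. ] [ 614.2 -220.8  209.9]
210 15 [ 608.3 -227.7  210.7] [ 614.9 -221.8  219.6]
220 9 [ 607.9 -224.7  220.6] [ 614.6 -221.   229.6]
230 7 [ 606.6 -225.8  232.5] [ 611.  -219.7  237.3]
250 4 [ 598.4 -219.5  259.2] [ 606.7 -210.1  259.7]
260 112 [ 595.8 -225.9  260.1] [ 629.3 -207.9  269.7]
270 37 [ 593.9 -219.6  270.7] [ 626.1 -211.7  279.9]
280 68 [ 587.6 -226.3  280. ] [ 637.5 -212.3  289.9]
290 109 [ 586.5 -228.6  290.1] [ 639.1 -211.7  299.9]
300 105 [ 586.6 -223.8  300.3] [ 638.9 -212.1  309.9]
310 109 [ 585.2 -233.3  310.1] [ 644.6 -212.5  319.9]
bush ((613.93505859375, -225.8191375732422), 18.654232025146484)
[[503.3, 201.1], [510.2, 196.8], [525.5, 187.1], [533.2, 182.2]]
```

View pics/s5.png

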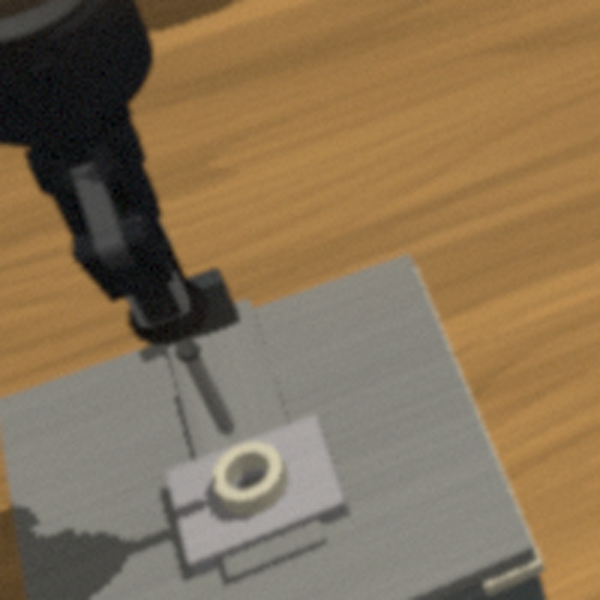

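move_arm --steps '[[[0,-0.03,-0.2,0],[0,0,-0.3,0],[0,0,-0.3,0],[0,0,-0.16,0],[0,0,0,0],[0,0,0,0],[0,0,0,0],[0,0,0,0]]]'

```text
clock: 14.15
position: [614.3, -227.8, 275.7]
tool_rot: [2.233, 2.209, 0.001]
wrist_force: [-0.3, 0.3, -2.0]
finger_gap: 0.289
```

```bash
python3 - <<'E'
from m import *
full=np.ones((480,640),bool)
for n in("scene","top"):
    c=camera(n); im=c["image"].astype(int)
    # cream mask: bush rim
    m=((im[...,0]-im[...,2]>18)&(im[...,0]>165))
    u0=proj(c,[[614,-226.6,130]])[0]; v,u=np.mgrid[:480,:640]
    m&=np.hypot(u-u0[0],v-u0[1])<22
    H=cv2.findContours(m.astype(np.uint8),cv2.RETR_EXTERNAL,cv2.CHAIN_APPROX_NONE)[0]
    h=max(H,key=cv2.contourArea); 
    hull=cv2.convexHull(h); W=onplane(c,h.reshape(-1,2),130)
    print(n,m.sum(),"rim circle",circ(W),cv2.minEnclosingCircle(W[:,:2].astype(np.float32)))
    P=cloud(c,full)
    for a,b in((138,152),(150,170),(170,190)):
        k=sel(P,a,b,(614,-226.6),15)
        if len(k): print(a,len(k),k[:,2].min(),np.percentile(k,[5,50,95],axis=0)[:,:2].round(1).tolist())
    print(sensors.observe()["position"].round(1),u0)
    a=cv2.resize(c["image"][...,::-1][int(u0[1])-50:int(u0[1])+20,int(u0[0])-35:int(u0[0])+35],(400,400),interpolation=cv2.INTER_CUBIC)
    cv2.imwrite(f"pics/p_{n}.png",a)
cv2.imwrite("pics/p6.png",np.hstack([cv2.imread("pics/p_scene.png"),cv2.imread("pics/p_top.png")]))
E
```

```text
scene 168 rim circle (array([ 615.00843031, -225.64954354]), np.float64(14.722140464846852)) ((614.7432250976562, -225.8509521484375), 17.272937774658203)
138 18 141.29779468144721 [[614.8, -231.4], [617.0, -227.3], [619.0, -224.3]]
150 47 150.08198180824957 [[613.8, -230.9], [617.0, -226.6], [618.4, -224.0]]
170 51 170.0238480754063 [[614.6, -230.9], [616.8, -227.6], [618.3, -224.1]]
[ 614.3 -227.9  275.7] [141.50905558 336.11431198]
top 143 rim circle (array([ 613.23011756, -225.28784361]), np.float64(14.748515316213481)) ((612.9191284179688, -225.17959594726562), 17.731586456298828)
138 7 144.45543600900913 [[610.0, -227.7], [611.4, -224.6], [615.1, -223.9]]
150 20 153.108864275773 [[610.1, -227.7], [611.8, -225.1], [615.1, -223.9]]
170 20 171.0094135493752 [[610.0, -228.1], [611.5, -224.7], [615.1, -223.3]]
[ 614.2 -227.9  275.7] [503.32719627 201.12968028]
```

View pics/p6.png

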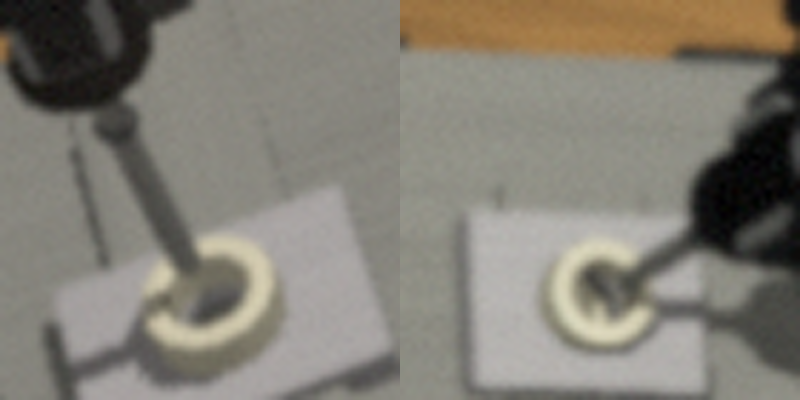

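move_arm --steps '[[[0,0.05,0,0],[0,0,0,0],[0,0,0,0],[0,0,0,0],[0,0,0,0],[0,0,0,0],[0,0,0,0],[0,0,0,0]]]'

```text
clock: 14.92
position: [614.0, -226.6, 275.3]
tool_rot: [2.233, 2.21, 0.0]
wrist_force: [-0.8, 0.3, -1.5]
finger_gap: 0.29
```

move_arm --steps '[[[0,0,-0.15,0],[0,0,-0.25,0],[0,0,-0.3,0],[0,0,-0.3,0],[0,0,-0.3,0],[0,0,-0.2,0],[0,0,-0.1,0],[0,0,0,0]]]'

```text
clock: 15.58
position: [613.6, -226.5, 234.2]
tool_rot: [-2.232, -2.209, 0.001]
wrist_force: [0.7, -0.2, -0.2]
finger_gap: 0.285
```

move_arm --steps '[[[0,0,0,0],[0,0,0,0],[0,0,0,0],[0,0,0,0],[0,0,0,0],[0,0,0,0],[0,0,0,0],[0,0,0,0]]]'

```text
clock: 16.25
position: [614.0, -226.6, 235.4]
tool_rot: [2.233, 2.21, 0.0]
wrist_force: [1.6, 0.0, -1.5]
finger_gap: 0.29
```

```bash
cat > chk.py <<'E'
from m import *
full=np.ones((480,640),bool)
for n in("scene","top"):
    c=camera(n); P=cloud(c,full)
    for a,b in((138,150),(150,170),(170,185)):
        k=sel(P,a,b,(614,-226.6),13)
        if len(k): print(n,a,len(k),np.percentile(k,[5,50,95],axis=0).round(1).tolist())
    B=sel(P,124,136,(614,-226),30); print("bush",cv2.minEnclosingCircle(B[:,:2].astype(np.float32))[0],B.min(0)/2+B.max(0)/2)
    T=sel(P,138,155,(490,-225),40); print("tab",len(T),cv2.minAreaRect(T[:,:2].astype(np.float32))[0] if len(T) else 0)
s=sensors.observe();print(s["position"].round(1),s["tool_rot"],s["wrist_force"])
c=camera("scene"); u0=proj(c,[[614,-226.6,130]])[0].astype(int)
cv2.imwrite("pics/last.png",cv2.resize(c["image"][...,::-1][u0[1]-45:u0[1]+20,u0[0]-35:u0[0]+35],None,fx=7,fy=7,interpolation=cv2.INTER_CUBIC))
E
python3 chk.py
```

```text
scene 138 25 [[614.5, -229.4, 139.3], [616.6, -225.5, 143.8], [617.9, -222.7, 148.7]]
scene 150 54 [[613.3, -230.7, 151.1], [616.9, -226.3, 160.7], [619.1, -222.4, 169.3]]
scene 170 23 [[615.5, -229.9, 170.5], [617.4, -226.0, 174.3], [619.1, -222.8, 177.4]]
bush (615.7098999023438, -226.81448364257812) [ 616.34731981 -226.86564574  129.7930384 ]
tab 62 (492.124755859375, -213.56056213378906)
top 138 14 [[608.9, -226.8, 138.5], [610.5, -223.9, 143.0], [614.5, -222.2, 149.2]]
top 150 20 [[609.2, -226.8, 150.9], [611.3, -223.7, 157.5], [615.3, -221.8, 169.4]]
top 170 2 [[610.1, -223.1, 170.1], [611.1, -222.5, 170.5], [612.0, -221.9, 170.9]]
bush (613.6463623046875, -226.98480224609375) [ 613.61698144 -226.04933699  129.59850582]
tab 131 (489.3620910644531, -222.783447265625)
[ 614.  -226.6  235.3] [-2.23327179e+00 -2.20954570e+00 -5.72842557e-05] [ 0.3353524  -0.58143911  0.42525546]
```

move_arm --steps '[[[0.02,0,-0.12,0],[0,0,-0.25,0],[0,0,-0.3,0],[0,0,-0.3,0],[0,0,-0.25,0],[0,0,-0.2,0],[0,0,-0.1,0],[0,0,0,0]]]'

```text
clock: 17.07
position: [614.1, -226.5, 196.3]
tool_rot: [-2.232, -2.209, 0.001]
wrist_force: [-0.8, 0.2, -1.1]
finger_gap: 0.287
```

move_arm --steps '[[[0,0,0,0],[0,0,0,0],[0,0,0,0],[0,0,0,0],[0,0,0,0],[0,0,0,0],[0,0,0,0],[0,0,0,0]]]'

```text
clock: 17.73
position: [614.5, -226.6, 197.4]
tool_rot: [2.233, 2.209, 0.0]
wrist_force: [-0.1, -0.9, -1.1]
finger_gap: 0.288
```

```bash
python3 chk.py
```

```text
scene 138 5 [[617.0, -228.9, 138.1], [617.9, -225.9, 138.4], [618.8, -224.4, 139.6]]
scene 150 18 [[615.8, -230.7, 161.2], [625.5, -221.9, 163.0], [626.1, -214.2, 169.1]]
scene 170 5 [[614.5, -215.2, 171.7], [615.8, -214.0, 178.8], [619.0, -213.8, 180.7]]
bush (616.3826293945312, -226.73976135253906) [ 618.38597409 -226.79343967  129.9567825 ]
tab 41 (492.3018798828125, -211.7454071044922)
top 150 23 [[603.0, -221.5, 162.3], [610.6, -216.5, 165.5], [624.6, -214.4, 169.6]]
top 170 34 [[604.9, -220.6, 171.9], [614.4, -215.9, 178.3], [625.0, -214.4, 184.6]]
bush (613.30029296875, -226.17918395996094) [ 612.70734569 -224.87708688  128.70197945]
tab 130 (489.3802490234375, -223.0162353515625)
[ 614.5 -226.6  197.3] [-2.23320936e+00 -2.20957985e+00 -1.60195816e-05] [-0.0328953   0.40754174 -0.22511133]
```

View pics/last.png

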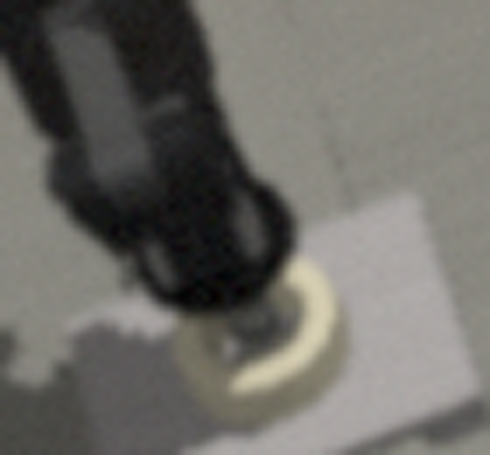

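```bash
python3 -c "
from cell import ticket;print(ticket.close_job())"
```

```text
the job is handed in; nothing more can be done
None
```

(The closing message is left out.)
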